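Shut the stone vials and hold the rack's release rod drawn to its mark

TASK

Press the two open flip caps on the stone vials fully shut, and only then pull the rack's sprung release rod out by its knob until the knob's end disc stands over the thin pointer bar that marks the length on the rail below. Finish while still gripping the knob with the fingers and holding the rod still at that mark, so that a colleague can lift the rack out. Do not shift the pointer or disturb the other things on the bench.

Things in the scene. Friction and masses are not known exactly. Their poses are not given: they have to be found in the camera images.
- dock: Fixed aluminium docking base with a wooden rack (60 x 196 mm, top 86 mm up) of three vials in a row along its y, at y = -44, 10 and 64 mm in any order. Origin at bench height under the rack's middle. x points across the row to the side where the caps hinge, z up. At the -y end a steel bracket (50 mm wide, y = -96 to -108 mm, 86 mm high) carries the rod's sleeve.
- sleeve_mouth (a point): Centre of the mouth of the level brass sleeve (24 mm across) that the rod slides in; at dock (0, -155, 75) mm, the rod leaves it along the dock's -y. Below it a fixed rail, 56 mm wide and up to 16 mm high, runs out to dock y = -285 mm.
- vial_a: Upright clear flip-cap stone vial, 28 mm across, fixed in the rack; one of three alike. Origin on its axis at bench height, axes parallel to the dock's. Its mouth is 112 mm above the bench. The white cap hinges about an axis along y, lying 18 mm to +x of the vial's axis and 112 mm up.
- vial_b: Upright clear flip-cap stone vial, 28 mm across, fixed in the rack; one of three alike. Origin on its axis at bench height, axes parallel to the dock's. Its mouth is 112 mm above the bench. The white cap hinges about an axis along y, lying 18 mm to +x of the vial's axis and 112 mm up.
- vial_c: Upright clear flip-cap stone vial, 28 mm across, fixed in the rack; one of three alike. Origin on its axis at bench height, axes parallel to the dock's. Its mouth is 112 mm above the bench. The white cap hinges about an axis along y, lying 18 mm to +x of the vial's axis and 112 mm up.
- cap_a (a joint): Angle of vial_a's cap, rad: 0 shut, 1.57 upright, up to 2.3 leaning back to +x. A white disc 32 mm across, 7 mm thick, with a thumb tab, reaching 41 mm from its hinge; shut, its top is 119 mm above the bench. Stiff hinge, stays where left (0.3 N at the rim moves it). Push it from behind (+x) towards -x, then down onto the vial. Starts open.
- cap_b (a joint): Angle of vial_b's cap, rad: 0 shut, 1.57 upright, up to 2.3 leaning back to +x. A white disc 32 mm across, 7 mm thick, with a thumb tab, reaching 41 mm from its hinge; shut, its top is 119 mm above the bench. Stiff hinge, stays where left (0.3 N at the rim moves it). Push it from behind (+x) towards -x, then down onto the vial. Starts open.
- cap_c (a joint): Angle of vial_c's cap, rad: 0 shut, 1.57 upright, up to 2.3 leaning back to +x. A white disc 32 mm across, 7 mm thick, with a thumb tab, reaching 41 mm from its hinge; shut, its top is 119 mm above the bench. Stiff hinge, stays where left (0.3 N at the rim moves it). Push it from behind (+x) towards -x, then down onto the vial. Starts shut.
- rod_disc (a point): Centre of the end disc (34 mm across, 6 mm thick) of the release rod's knob; with the rod home it is at dock (0, -196, 75) mm. From the disc towards the sleeve runs the grip: a steel cylinder 22 mm across, 34 mm long, its middle 20 mm from the disc's centre. Fingers fit from above on both sides, down to 35 mm above the bench.
- draw_rod (a joint): How far the rod is drawn out of the sleeve, m, along the dock's -y; 0 home (start), 0.10 at the stop. A spring pulls it back: about 4 N at 0, rising 120 N per m (13 N at 0.075). It snaps home if let go.
- mark_bar (a point): Middle of the top edge of the brass length pointer: a 90 mm long, 3 mm thick bar across the rail (along the dock's x) at 32 mm above the bench, beneath the rod's path. Its axes are the dock's.
- length_mark (a joint): Setting of the pointer along the rail, m, on the same scale as the rod: the disc stands exactly over the bar when joint draw_rod equals this value. Stiff; must not be shifted.
- brass_bar: Loose brass bar 22 x 100 x 14 mm lying on the bench; origin centre of its underside. Leave alone.
- bit_stand: Loose round dark steel stand, 60 mm across and 42 mm high with three short pins; origin centre of its underside. Leave alone.
- bench_block: Loose steel bench block 60 x 60 x 20 mm; origin centre of its underside. Leave alone.

How it is judged:
On the way, in this order (a step that is already met when the one before it is completed fails the run):
1. all caps are shut (value of joint each of cap_a, cap_b, cap_c below 0.12 rad), for 0.2 s.
2. the rod is drawn to its length mark in the fingers (y of rod_disc in the frame of mark_bar between -0.006 and 0.006 m and contact force between the fingers and draw_rod above 2 N), for 0.3 s.
At the end, for the whole second after the job is handed in: All three caps are shut (within 0.12 rad) and the end disc is over the pointer bar within 6 mm along the rod, still (under 10 mm/s), with the fingers gripping the rod (over 2 N) and no loose thing propping it, through the last second (all of step 1 and all of step 2 and velocity of joint draw_rod between -0.01 and 0.01 m/s and contact force between each of brass_bar, bit_stand, bench_block and draw_rod below 0.3 N); the arm keeps its last pose, push and grip.
It fails at once if the rod is drawn (over 15 mm) while a cap is open (value of joint draw_rod above 0.015 m and value of joint any of cap_a, cap_b, cap_c above 0.3 rad).
It fails at once if the length pointer is shifted (over 4 mm) (distance of mark_bar from where it was at the start of the episode above 0.004 m).
It fails at once if a bystander is disturbed (over 20 mm) (distance of any of brass_bar, bit_stand, bench_block from where it was at the start of the episode above 0.02 m).
It also fails if it takes over 48 s, if anything falls off the work surface, if the arm or the gripper's body presses on something with over 40 N, if the wrist force passes 120 N, or if a joint passes its speed limit or range.

ROBOT

A 6-joint arm with a two-finger parallel gripper is mounted at the origin on the work surface. World frame = base frame: x ahead of the robot, y to its left, z up, the work surface at z = 0. Lengths are in m, angles in rad, forces in N, time in s.
With the tool pointing down it reaches from about 0.375 to 0.9 m from the base axis. Payload 3.1 kg.
Tool frame: the origin (TCP) lies between the finger pads; the fingertips stand robot.finger_overhang ahead of it and the grasp point (between the pads) lies 3 mm ahead of it (robot.finger_overhang is the distance from the TCP to the fingertips, in m); z points along the fingers, y is the line along which they close (so a half turn about z gives the same grasp; the last joint's range is limited). The gripper opens to 87 mm and grips with 3 to 60 N. Pads are 19 mm wide; open, the fingers measure 117 mm over their backs; the gripper's body (75 mm by 190 mm) begins 51 mm behind the grasp point.
Start: joints at [1.008, 0.527, 1.433, -0, 1.181, -0.178], TCP at [0.234, 0.58, 0.245] pointing down, gripper open.
Joint ranges: [-3.08, 3.08], [-0.75, 2.2], [0.22, 2.44], [-1.43, 4.57], [0, 2.65], [-2.85, 2.85]. Speed limits (rad/s): [2.79, 2.79, 3.14, 3.14, 3.14, 3.14].

INTERFACE

Orientations are given as a unit quaternion [x, y, z, w].
In Python, from rig import get_obs, vision, hand_in, nets, robot gives the robot as it stands.
- The arm moves only by the tool apply_moves, never from a script. Its argument "series" is a list of rows, each an object with "offset": the shift along the world's x, y, z in cm, a list of three; "rot": the turn, a rotation vector about the world's x, y, z in degrees, a list of three. A call has 1 to 20 rows; each row is the pose to reach, as a shift and turn from the pose commanded when the call began; what a row does not reach only later rows make up. A row lasts 1/10 s, in which the tool goes at most 50 mm and 8.59 degrees, less where a joint would pass 70% of its speed; a pose out of reach is approached as far as the arm can. A call with a gripper value outside its range is refused whole. "hand" is the opening, from 0 (shut) to 1 (fully open), set as the call begins (left out, the last holds). The fingers move at their own pace and stop on an object; "newtons" is the grip in N (left out, the last holds). Time passes only in rows, so rows that repeat a pose let the fingers close. It gives the time, the measured TCP pose, the force, the opening and the grip force at its end, in the units of the state.
- get_obs(): the state, without advancing time (a new reading comes with each control period).
- vision.camera(name): name is "scene" or "side" or "wrist"; returns the picture (420x560x3 uint8, red, green, blue); there is no depth.
- vision.calibration(name): a dict with "K" (3x3 intrinsics, pixels), "R" (3x3) and "t" (3): a world point X has camera coordinates R X + t. Camera axes: x right, y down, z forward; pixel columns grow to the right and rows downward; lengths in m; the calibration is good to about 2 mm. The wrist camera is an equidistant fisheye: a pixel r from the principal point sees the ray r / f radians off the axis. A picture is of the moment at which its call begins: read the wrist's pose just before it. calibration takes no time and is no camera call; for the wrist camera it gives the pose at the moment of the call.
- hand_in(): hands the job in; it is judged then, once.
Trained networks look in the newest picture that a camera, given by its name, has taken for a name from the list of things; names that differ only in an ending like _2 or _b are one class to them, and where a whole thing is asked for, a point or a joint stands for the part that bears it (a point fixed in the world has none). Each returns a list of dicts, best first, with "conf" (0 to 1); they miss things now and then, are a little off and sometimes report something else, mostly with a low value. They report only what shows in the picture. A call takes as long as a camera call.
- nets.search_frame(camera, query): "centre" ([x, y, z] in m, in world coordinates, good to about 4 mm: the middle of the surface that is visible of it).
- nets.spot_point(camera, query): "centre" ([x, y, z] in m, in world coordinates, good to about 4 mm: a listed point, or the origin of a listed thing).
The state is a dict: "time": time; "q": joint angles; "joint_velocities": joint speeds; "joint_torque": joint torques, N m; "position": TCP position; "tool_rot": TCP orientation; "ft_force": force on the tool from outside, world axes, zero at the start; "moment": the same for the moment, N m; "grip_width": finger opening in m; "grip_force": force on a finger pad.
Only numpy, scipy, OpenCV 4.12 (cv2) and the standard library are available. Lean on these libraries where they do the work, as an engineer would, in place of code of your own. Each camera call takes 0.05 s, during which the arm holds its last target. There are 200 camera calls.

## Working session

There is one attempt and no reset: what is moved stays moved. The work goes in short steps, Python scripts to look and compute and a tool call to move; the robot and the scene stay as the last step left them, time stands still between calls to the robot, and variables do not carry over. Pictures are saved under pics/ and viewed, at most 10 in all, crops included, and the job is handed in when it is done.

Besides the shell and the picture viewer there is one more tool, called in YAML: its name, and indented under it one key for each argument. apply_moves: Moves the arm, as the interface text tells. Its arguments: {"type":"object","properties":{"series":{"type":"array"},"hand":{"type":"number"},"newtons":{"type":"number"}},"required":["series"]}

```bash
mkdir -p pics; python3 - <<'E'
from rig import get_obs, vision, nets, robot
import cv2,numpy as np
print(robot.finger_overhang)
o=get_obs();print(o['time'],o['position'],o['tool_rot'],o['ft_force'])
for c in ("scene","side"):
    im=vision.camera(c);cv2.imwrite(f"pics/{c}0.png",im[:,:,::-1])
    for q in ("dock","sleeve_mouth","vial_a","rod_disc","mark_bar","brass_bar","bit_stand","bench_block"):
        print(c,q,[(np.round(d['centre'],3).tolist(),round(d['conf'],2)) for d in nets.spot_point(c,q)][:4])
    print(c,'cap',[(np.round(d['centre'],3).tolist(),round(d['conf'],2)) for d in nets.search_frame(c,"cap_a")][:4])
E
```

```text
0.022
0.0 [0.23362431 0.57896169 0.24357754] [ 1.90713874e-01  9.81645080e-01 -1.00645492e-03 -3.77634558e-04] [ 0.21538643 -0.32019823 -0.45292772]
scene dock [([0.562, 0.022, -0.001], 0.76)]
scene sleeve_mouth [([0.583, -0.132, 0.072], 0.83)]
scene vial_a []
scene rod_disc [([0.59, -0.174, 0.075], 0.7)]
scene mark_bar [([0.594, -0.226, 0.031], 0.77)]
scene brass_bar [([0.724, -0.048, -0.001], 0.96)]
scene bit_stand [([0.683, 0.156, -0.001], 0.77)]
scene bench_block [([0.432, 0.065, 0.003], 0.65)]
scene cap [([0.577, 0.029, 0.137], 0.69), ([0.57, -0.022, 0.117], 0.52), ([0.574, 0.079, 0.13], 0.48), ([0.59, -0.172, 0.082], 0.25)]
side dock [([0.563, 0.02, 0.002], 0.92)]
side sleeve_mouth [([0.581, -0.131, 0.074], 0.62)]
side vial_a []
side rod_disc [([0.586, -0.175, 0.077], 0.88)]
side mark_bar [([0.595, -0.223, 0.036], 0.89)]
side brass_bar [([0.72, -0.043, -0.002], 0.84)]
side bit_stand [([0.686, 0.156, 0.001], 0.88)]
side bench_block [([0.429, 0.068, 0.003], 0.92)]
side cap [([0.568, 0.081, 0.14], 0.64), ([0.571, -0.029, 0.121], 0.49)]
```

View pics/scene0.png

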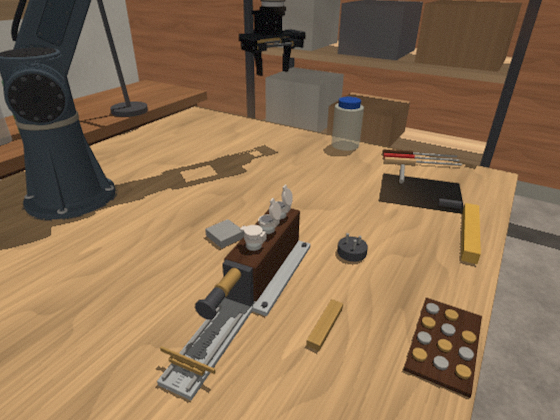

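View pics/side0.png

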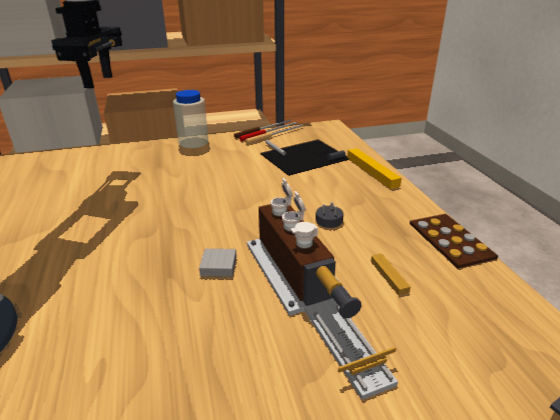

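```bash
cat > h.py <<'E'
import numpy as np
from rig import get_obs, vision, nets
O=np.array([.5625,.021,0]); u=np.array([-.127,.992]);u/=np.linalg.norm(u)
D=np.array([[u[1],u[0],0],[-u[0],u[1],0],[0,0,1]])  # columns dock x,y,z
def W(p): return O+D@np.array(p)/1000
def proj(c,X):
    k=vision.calibration(c); p=k["K"]@(k["R"]@X+k["t"]); return p[:2]/p[2]
E
python3 - <<'E'
from h import *
import cv2
print(D,W([0,10,0]),W([0,64,0]))
out=[]
for c,(x0,y0) in (("scene",(150,180)),("side",(245,170))):
    im=cv2.imread(f"pics/{c}0.png")[y0:y0+225,x0:x0+160]
    im=cv2.resize(im,None,fx=2.5,fy=2.5,interpolation=cv2.INTER_CUBIC)
    for p,col in (([0,-196,75],(0,0,255)),([0,-155,75],(0,255,0)),([-45,-248,32],(255,0,0)),([45,-248,32],(255,0,0)),([0,-44,119],(255,0,255)),([18,10,112],(255,255,0)),([18,64,112],(255,255,0)),([-30,-98,86],(0,255,255)),([30,-98,86],(0,255,255)),([30,98,86],(0,255,255)),([-28,-285,16],(0,128,255)),([28,-285,16],(0,128,255))):
        q=(proj(c,W(p))-[x0,y0]+.5)*2.5
        cv2.circle(im,tuple(int(round(v)) for v in q),3,col,-1)
    out.append(im)
cv2.imwrite("pics/crop1.png",np.hstack(out))
E
```

```text
[[ 0.99190429 -0.12698775  0.        ]
 [ 0.12698775  0.99190429  0.        ]
 [ 0.          0.          1.        ]] [0.56123012 0.03091904 0.        ] [0.55437278 0.08448187 0.        ]
```

View pics/crop1.png

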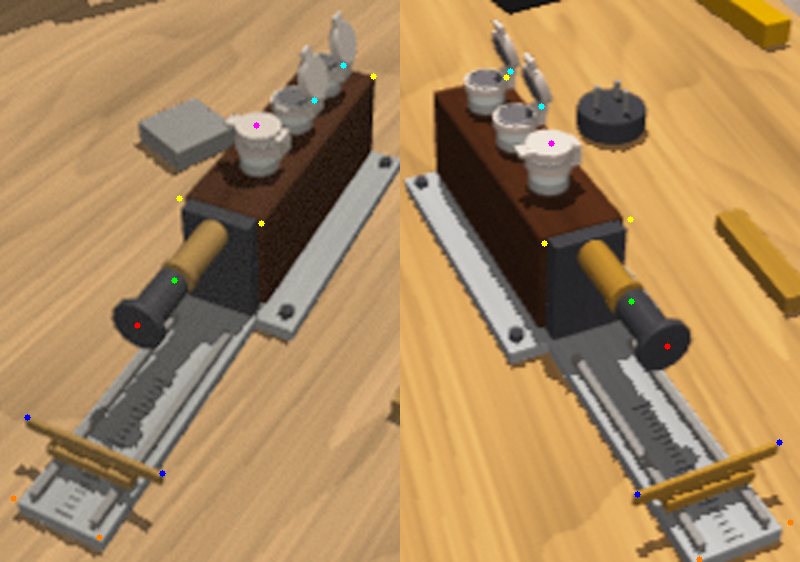

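The first two pictures show the row with its caps: one shut at dock y=-44 (scene ~255,230), two upright at y=10 and 64 (scene ~270,215 and 287,198). The knob is at scene (208,305) and the pointer at (187,362). The crop shows the dock frame fitting to about 5 mm. I'll set the fingers 54 mm apart and go behind both open caps.

apply_moves:
  series:
    - {"offset": [20,-25.6,0],"rot": [0,0,29.3]}
    - {"offset": [20,-25.6,0],"rot": [0,0,29.3]}
    - {"offset": [20,-25.6,0],"rot": [0,0,29.3]}
    - {"offset": [20,-25.6,0],"rot": [0,0,29.3]}
    - {"offset": [20,-25.6,0],"rot": [0,0,29.3]}
    - {"offset": [20,-25.6,0],"rot": [0,0,29.3]}
    - {"offset": [39.8,-51.2,-2],"rot": [0,0,29.3]}
    - {"offset": [39.8,-51.2,-2],"rot": [0,0,29.3]}
    - {"offset": [39.8,-51.2,-2],"rot": [0,0,29.3]}
    - {"offset": [39.8,-51.2,-2],"rot": [0,0,29.3]}
    - {"offset": [39.8,-51.2,-2],"rot": [0,0,29.3]}
    - {"offset": [39.8,-51.2,-2],"rot": [0,0,29.3]}
    - {"offset": [39.8,-51.2,-2],"rot": [0,0,29.3]}
    - {"offset": [39.8,-51.2,-2],"rot": [0,0,29.3]}
    - {"offset": [39.8,-51.2,-2],"rot": [0,0,29.3]}
    - {"offset": [39.8,-51.2,-2],"rot": [0,0,29.3]}
  hand: 0.45
  newtons: 20

```text
time: 2.6
position: [0.6309, 0.0684, 0.2243]
tool_rot: [-0.064, 0.998, 0.0, -0.001]
ft_force: [0.2, 0.3, -0.4]
grip_width: 0.0391
grip_force: 0.0
```

```bash
python3 - <<'E'
from h import *
import cv2
im=vision.camera("wrist");cv2.imwrite("pics/w1.png",im[:,:,::-1])
k=vision.calibration("wrist");print(k)
print(D.T@(get_obs()['position']-O))
for q in ("dock","mark_bar","rod_disc","sleeve_mouth"):
    print(q,[(np.round(d['centre'],4).tolist(),round(d['conf'],2)) for d in nets.spot_point("wrist",q)][:2])
print([(np.round(D.T@(d['centre']-O),4).tolist(),round(d['conf'],2)) for d in nets.search_frame("wrist","cap_a")][:4])
E
```

```text
{'K': array([[325.1922621 ,   0.        , 283.56178141],
       [  0.        , 325.1922621 , 207.94815484],
       [  0.        ,   0.        ,   1.        ]]), 'R': array([[-0.12800216,  0.99177246,  0.00168216],
       [ 0.95576798,  0.12290206,  0.26721276],
       [ 0.26480752,  0.03581156, -0.96363609]]), 't': array([ 0.01173606, -0.63902223,  0.20156631])}
[0.07372037 0.03889951 0.22443185]
dock [([0.5604, 0.0294, -0.0033], 0.63)]
mark_bar [([0.5974, -0.2278, 0.0305], 0.86), ([0.5662, -0.0256, 0.0013], 0.61)]
rod_disc [([0.5891, -0.1685, 0.0758], 0.58)]
sleeve_mouth [([0.5832, -0.1385, 0.0739], 0.82)]
[([0.001, -0.0392, 0.1203], 0.91), ([0.0155, 0.016, 0.1437], 0.88), ([0.0155, 0.0642, 0.1429], 0.66)]
```

View pics/w1.png

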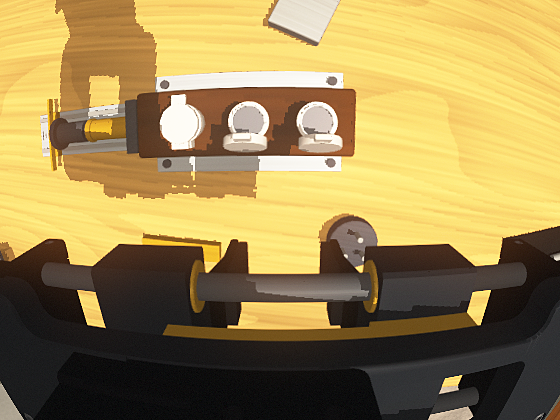

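The wrist picture shows the shut cap at (182,122), and the open ones upright at (245,138) and (320,140). The fingers are lined up behind them, so I sweep them over.

apply_moves:
  series:
    - {"offset": [0,0,-3.5],"rot": [0,0,0]}
    - {"offset": [0,0,-6.9],"rot": [0,0,0]}
    - {"offset": [0,0,-6.9],"rot": [0,0,0]}
    - {"offset": [-1.5,-0.2,-6.9],"rot": [0,0,0]}
    - {"offset": [-3,-0.4,-6.9],"rot": [0,0,0]}
    - {"offset": [-4,-0.5,-6.9],"rot": [0,0,0]}
    - {"offset": [-5,-0.6,-6.9],"rot": [0,0,0]}
    - {"offset": [-6,-0.8,-6.9],"rot": [0,0,0]}
    - {"offset": [-7,-0.9,-6.9],"rot": [0,0,0]}
    - {"offset": [-7.7,-1,-6.9],"rot": [0,0,0]}
    - {"offset": [-7.7,-1,-7.2],"rot": [0,0,0]}
    - {"offset": [-7.7,-1,-7.5],"rot": [0,0,0]}
    - {"offset": [-7.7,-1,-7.8],"rot": [0,0,0]}
    - {"offset": [-7.7,-1,-8.0],"rot": [0,0,0]}
    - {"offset": [-7.7,-1,-8.0],"rot": [0,0,0]}

```text
time: 4.4
position: [0.555, 0.0575, 0.1439]
tool_rot: [-0.064, 0.998, 0.0, -0.0]
ft_force: [-0.7, 0.7, -0.8]
grip_width: 0.0392
grip_force: 0.0
```

apply_moves:
  series:
    - {"offset": [0,0,-0.2],"rot": [0,0,0]}
    - {"offset": [0,0,-0.4],"rot": [0,0,0]}
    - {"offset": [0,0,-0.6],"rot": [0,0,0]}
    - {"offset": [0,0,-0.6],"rot": [0,0,0]}

```text
time: 4.8
position: [0.5552, 0.0575, 0.1412]
tool_rot: [-0.064, 0.998, -0.0, 0.001]
ft_force: [-4.9, -0.3, 18.0]
grip_width: 0.0392
grip_force: 8.9
```

apply_moves:
  series:
    - {"offset": [0,0,5],"rot": [0,0,0]}
    - {"offset": [0,0,8],"rot": [0,0,0]}
    - {"offset": [9.4,-24.2,8],"rot": [0,0,0]}
    - {"offset": [9.4,-24.2,8],"rot": [0,0,0]}
    - {"offset": [9.4,-24.2,8],"rot": [0,0,0]}
    - {"offset": [9.4,-24.2,8],"rot": [0,0,0]}
    - {"offset": [9.4,-24.2,8],"rot": [0,0,0]}
    - {"offset": [9.4,-24.2,8],"rot": [0,0,0]}
    - {"offset": [9.4,-24.2,8],"rot": [0,0,0]}
    - {"offset": [9.4,-24.2,8],"rot": [0,0,0]}
    - {"offset": [9.4,-24.2,8],"rot": [0,0,0]}
  hand: 1

```text
time: 5.9
position: [0.6482, -0.1823, 0.2184]
tool_rot: [-0.065, 0.998, 0.001, -0.001]
ft_force: [-0.1, 0.6, -0.2]
grip_width: 0.0871
grip_force: 0.0
```

```bash
cat >> h.py <<'E'
def projw(k,X):
    c=k["R"]@X+k["t"]; th=np.arctan2(np.hypot(c[0],c[1]),c[2]); v=c[:2]/np.hypot(c[0],c[1])
    return k["K"][:2,2]+k["K"][0,0]*th*v
E
python3 - <<'E'
from h import *
import cv2
o=get_obs();print(o['time'],o['position'])
k=vision.calibration("wrist");im=vision.camera("wrist");cv2.imwrite("pics/w2raw.png",im[:,:,::-1])
for q in ("mark_bar","rod_disc","sleeve_mouth"):
    print(q,[(np.round(d['centre'],4).tolist(),round(d['conf'],2)) for d in nets.spot_point("wrist",q)][:2])
print([(np.round(D.T@(d['centre']-O),4).tolist(),round(d['conf'],2)) for d in nets.search_frame("wrist","cap_a")][:4])
im=cv2.resize(im[:,:,::-1],(800,600),interpolation=cv2.INTER_CUBIC)
for p,col in (([0,-196,75],(0,0,255)),([0,-155,75],(0,255,0)),([-45,-248,32],(255,0,0)),([45,-248,32],(255,0,0)),([0,-44,119],(255,0,255)),([0,10,119],(255,0,255)),([0,64,119],(255,0,255)),([-30,-98,86],(0,255,255)),([30,-98,86],(0,255,255)),([-28,-285,16],(0,128,255)),([28,-285,16],(0,128,255))):
    q=(projw(k,W(p))+.5)*800/560; cv2.circle(im,tuple(int(round(v)) for v in q),3,col,-1)
cv2.imwrite("pics/w2.png",im)
E
```

```text
5.9 [ 0.64823134 -0.18232358  0.21837959]
mark_bar [([0.5941, -0.2294, 0.0316], 0.7)]
rod_disc [([0.5861, -0.1713, 0.0752], 0.89)]
sleeve_mouth [([0.584, -0.1385, 0.0721], 0.67)]
[([-0.0016, -0.0426, 0.1229], 0.94), ([0.004, 0.0521, 0.1172], 0.6)]
```

View pics/w2.png

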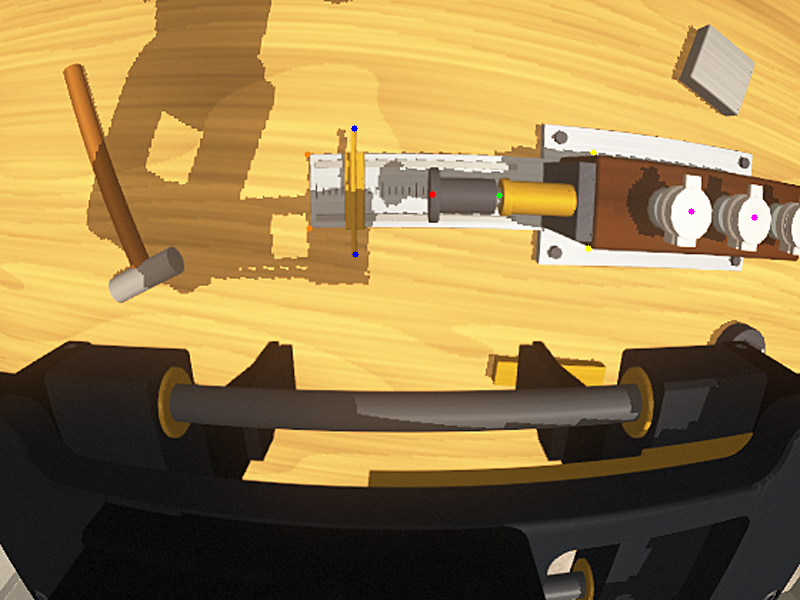

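All three caps are shut, and the model overlays on the picture well: disc at (433,195), bar ends at (354,128) and (355,254). I'll measure the disc and bar columns precisely in the raw picture.

```bash
python3 - <<'E'
from h import *
import cv2
im=cv2.imread("pics/w2raw.png").astype(int)
for r in (92,94,98,168,172,175): print(r,[tuple(v[::-1]) for v in im[r,242:256].tolist()])
print([int(v.sum()) for v in im[126,292:316]],[int(v.sum()) for v in im[145,292:316]])
k=vision.calibration("wrist")
for y in (-246,-248,-250):print(y,projw(k,W([-45,y,32])),projw(k,W([45,y,32])))
for p in ([0,-199,92],[0,-193,92],[0,-199,75]):print(p,projw(k,W(p)))
E
```

```text
92 [(255, 216, 111), (253, 223, 119), (252, 221, 122), (248, 207, 81), (240, 188, 42), (241, 191, 49), (220, 159, 44), (215, 152, 69), (255, 226, 119), (252, 222, 120), (250, 217, 113), (250, 218, 113), (250, 218, 108), (250, 217, 109)]
94 [(255, 225, 115), (252, 219, 113), (251, 223, 120), (250, 214, 99), (240, 188, 45), (240, 187, 45), (216, 154, 40), (223, 161, 76), (255, 227, 123), (252, 220, 116), (251, 220, 117), (251, 219, 114), (251, 219, 118), (251, 218, 113)]
98 [(158, 108, 54), (255, 221, 114), (249, 208, 107), (245, 198, 86), (240, 188, 45), (241, 190, 46), (227, 167, 45), (223, 162, 81), (251, 213, 113), (248, 209, 110), (247, 206, 105), (247, 208, 108), (247, 209, 109), (248, 211, 112)]
168 [(168, 121, 60), (171, 126, 64), (172, 125, 66), (168, 121, 58), (160, 112, 44), (157, 110, 35), (138, 96, 32), (132, 93, 40), (166, 120, 57), (178, 128, 66), (179, 129, 69), (178, 129, 68), (177, 127, 65), (179, 130, 66)]
172 [(168, 122, 62), (166, 120, 63), (163, 118, 60), (163, 116, 57), (158, 112, 43), (159, 111, 34), (152, 106, 36), (134, 94, 39), (149, 106, 53), (157, 112, 59), (156, 110, 57), (151, 112, 57), (151, 107, 54), (149, 108, 56)]
175 [(180, 130, 66), (177, 127, 63), (179, 129, 68), (174, 126, 60), (162, 115, 44), (155, 110, 33), (147, 103, 32), (137, 95, 40), (169, 123, 61), (180, 130, 68), (177, 126, 65), (178, 128, 68), (173, 126, 62), (171, 124, 60)]
[404, 399, 397, 399, 404, 404, 403, 300, 150, 230, 295, 295, 288, 289, 292, 277, 258, 246, 245, 250, 248, 247, 238, 243] [698, 701, 699, 700, 705, 713, 738, 403, 126, 241, 296, 293, 300, 292, 310, 301, 261, 277, 276, 282, 274, 278, 279, 281]
-246 [250.65956426  87.98049814] [251.58487056 176.43389889]
-248 [248.65681082  88.02821619] [249.64431698 176.44463598]
-250 [246.65661937  88.07884225] [247.70615555 176.4561101 ]
[0, -199, 92] [301.16142356 135.17671368]
[0, -193, 92] [308.48284671 135.25586543]
[0, -199, 75] [300.10032906 134.23633116]
```

apply_moves:
  series:
    - {"offset": [-6.3,2.5,0],"rot": [0,0,-90]}
    - {"offset": [-6.3,2.5,0],"rot": [0,0,-90]}
    - {"offset": [-6.3,2.5,0],"rot": [0,0,-90]}
    - {"offset": [-6.3,2.5,0],"rot": [0,0,-90]}
    - {"offset": [-6.3,2.5,0],"rot": [0,0,-90]}
    - {"offset": [-6.3,2.5,0],"rot": [0,0,-90]}
    - {"offset": [-6.3,2.5,0],"rot": [0,0,-90]}
    - {"offset": [-6.3,2.5,0],"rot": [0,0,-90]}
    - {"offset": [-6.3,2.5,0],"rot": [0,0,-90]}
    - {"offset": [-6.3,2.5,0],"rot": [0,0,-90]}
    - {"offset": [-6.3,2.5,0],"rot": [0,0,-90]}
    - {"offset": [-6.3,2.5,0],"rot": [0,0,-90]}
    - {"offset": [-6.3,2.5,0],"rot": [0,0,-90]}

```text
time: 7.45
position: [0.586, -0.1592, 0.2187]
tool_rot: [0.66, 0.751, 0.0, 0.0]
ft_force: [0.3, 0.4, 0.1]
grip_width: 0.087
grip_force: 0.0
```

```bash
python3 - <<'E'
from h import *
o=get_obs();print(o['time'],D.T@(o['position']-O),o['tool_rot'],o['q'])
E
```

```text
7.45 [ 0.00041951 -0.1817333   0.21870104] [6.59838838e-01 7.51407145e-01 1.64815599e-05 1.00172207e-04] [-4.49104863e-01  5.33017384e-01  1.50557920e+00 -2.46192002e-05
  1.10279422e+00 -5.78681555e-01]
```

apply_moves:
  series:
    - {"offset": [0,0.2,-4],"rot": [0,0,0]}
    - {"offset": [0,0.2,-8],"rot": [0,0,0]}
    - {"offset": [0,0.2,-11],"rot": [0,0,0]}
    - {"offset": [0,0.2,-13],"rot": [0,0,0]}
    - {"offset": [0,0.2,-14],"rot": [0,0,0]}
    - {"offset": [0,0.2,-14],"rot": [0,0,0]}

```text
time: 8.05
position: [0.5853, -0.1571, 0.0773]
tool_rot: [0.66, 0.751, -0.0, -0.001]
ft_force: [-0.4, -0.1, 0.4]
grip_width: 0.0868
grip_force: 0.0
```

apply_moves:
  series:
    - {"offset": [0,0,0],"rot": [0,0,0]}
    - {"offset": [0,0,0],"rot": [0,0,0]}
    - {"offset": [0,0,0],"rot": [0,0,0]}
    - {"offset": [0,0,0],"rot": [0,0,0]}
    - {"offset": [0,0,0],"rot": [0,0,0]}
    - {"offset": [0,0,0],"rot": [0,0,0]}
    - {"offset": [0,0,0],"rot": [0,0,0]}
    - {"offset": [0,0,0],"rot": [0,0,0]}
  hand: 0
  newtons: 50

```text
time: 8.85
position: [0.586, -0.1575, 0.0785]
tool_rot: [0.661, 0.751, -0.0, -0.0]
ft_force: [-0.1, -0.2, 0.4]
grip_width: 0.0308
grip_force: 0.0
```

```bash
python3 - <<'E'
from h import *
o=get_obs();print(o['time'],D.T@(o['position']-O),o['grip_width'],o['grip_force'],o['ft_force'])
E
```

```text
8.85 [ 0.0006121  -0.18001665  0.07852553] 0.030797055097028306 0.0 [-0.14209805 -0.23826283  0.35764838]
```

Still closing; wait a little more.

apply_moves:
  series:
    - {"offset": [0,0,0],"rot": [0,0,0]}
    - {"offset": [0,0,0],"rot": [0,0,0]}
    - {"offset": [0,0,0],"rot": [0,0,0]}
    - {"offset": [0,0,0],"rot": [0,0,0]}
    - {"offset": [0,0,0],"rot": [0,0,0]}

```text
time: 9.35
position: [0.5855, -0.1575, 0.0785]
tool_rot: [0.661, 0.751, -0.0, -0.0]
ft_force: [-2.8, -0.5, 1.2]
grip_width: 0.0208
grip_force: 49.9
```

```bash
python3 - <<'E'
from h import *
o=get_obs();print(o['time'],D.T@(o['position']-O),o['grip_width'],o['grip_force'],o['ft_force'])
E
```

```text
9.35 [ 1.72769183e-04 -1.79983957e-01  7.84507984e-02] 0.02077673810548365 49.93449239060283 [-2.76327494 -0.46582726  1.18301577]
```

apply_moves:
  series:
    - {"offset": [0.06,-0.5,0],"rot": [0,0,0]}
    - {"offset": [0.13,-1,0],"rot": [0,0,0]}
    - {"offset": [0.19,-1.5,0],"rot": [0,0,0]}
    - {"offset": [0.26,-2,0],"rot": [0,0,0]}
    - {"offset": [0.32,-2.5,0],"rot": [0,0,0]}
    - {"offset": [0.38,-3,0],"rot": [0,0,0]}
    - {"offset": [0.45,-3.5,0],"rot": [0,0,0]}
    - {"offset": [0.51,-4,0],"rot": [0,0,0]}
    - {"offset": [0.58,-4.5,0],"rot": [0,0,0]}
    - {"offset": [0.64,-5,0],"rot": [0,0,0]}
    - {"offset": [0.68,-5.3,0],"rot": [0,0,0]}
    - {"offset": [0.68,-5.3,0],"rot": [0,0,0]}
    - {"offset": [0.68,-5.3,0],"rot": [0,0,0]}

```text
time: 10.65
position: [0.5916, -0.2074, 0.0784]
tool_rot: [0.661, 0.75, 0.001, -0.003]
ft_force: [-2.0, 10.4, 4.6]
grip_width: 0.021
grip_force: 50.0
```

```bash
python3 - <<'E'
from h import *
import cv2
o=get_obs();print(o['time'],D.T@(o['position']-O),o['grip_width'],o['grip_force'],D.T@o['ft_force'])
out=[]
for c,(x0,y0) in (("scene",(150,260)),("side",(300,260))):
    im=vision.camera(c)[:,:,::-1]
    for q in ("rod_disc","mark_bar"):
        print(c,q,[(np.round(1000*D.T@(d['centre']-O),1).tolist(),round(d['conf'],2)) for d in nets.spot_point(c,q)][:2])
    im=np.ascontiguousarray(im[y0:y0+150,x0:x0+110]);im=cv2.resize(im,None,fx=3.6,fy=3.6,interpolation=cv2.INTER_CUBIC)
    for p,col in (([0,-253,75],(0,0,255)),([-45,-250.3,32],(255,0,0)),([45,-250.3,32],(255,0,0))):
        q=(proj(c,W(p))-[x0,y0]+.5)*3.6; cv2.circle(im,tuple(int(round(v)) for v in q),3,col,-1)
    out.append(im)
cv2.imwrite("pics/end.png",np.hstack(out))
E
```

```text
10.65 [-9.77842039e-05 -2.30221086e-01  7.84302847e-02] 0.021026304345383134 49.955302868038416 [-0.61635616 10.57475889  4.58024662]
scene rod_disc [([-0.5, -246.3, 75.4], 0.58)]
scene mark_bar [([0.4, -247.9, 31.1], 0.68)]
side rod_disc [([-3.9, -247.2, 77.3], 0.89)]
side mark_bar [([1.8, -244.7, 37.6], 0.82)]
```

View pics/end.png

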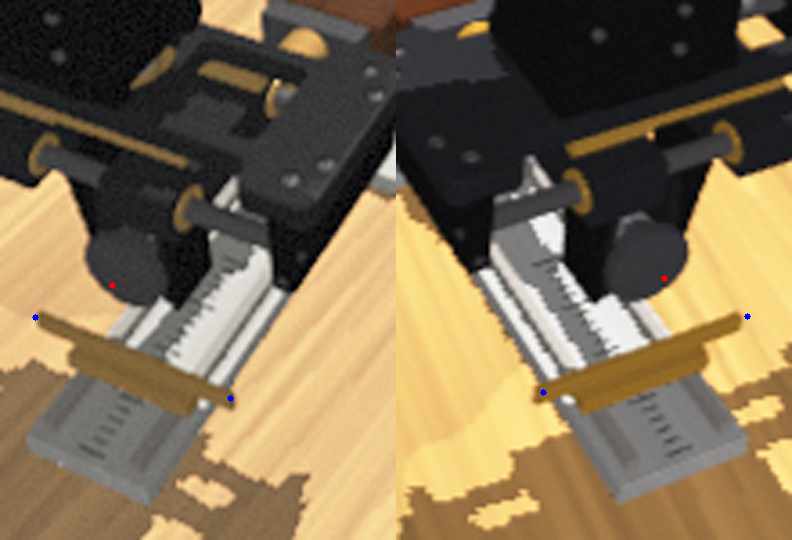

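Scene shows the disc face centred near (124,265) in the crop and side near (647,258). Both look a little short of the bar, so I triangulate both from these pixels.

```bash
python3 - <<'E'
from h import *
import cv2
def tri(a,b):
    P=[];u=[]
    for c,x0,y0,p in (("scene",150,260,a),("side",300,260,(b[0]-396,b[1]))):
        k=vision.calibration(c);P.append(k["K"]@np.c_[k["R"],k["t"]]);u.append(np.array(p,float)/3.6-.5+[x0,y0])
    X=cv2.triangulatePoints(P[0],P[1],u[0],u[1]).ravel();X=X[:3]/X[3]
    return np.round(1000*D.T@(X-O),1),[np.round(proj(c,X)-v,1) for c,v in zip(("scene","side"),u)]
print("face",tri((124,265),(647,258)));print("barL",tri((37,318),(537,396)));print("barR",tri((233,402),(744,320)))
for y in(-240,-243,-246,-249):print(y,[(proj(c,W([0,y,75]))+.5-[x,260])*3.6+[o,0] for c,x,o in(("scene",150,0),("side",300,396))])
E
```

```text
face (array([  -1. , -243.7,   76. ]), [array([ 0.1, -0.3]), array([0.1, 0.3])])
barL (array([ -46. , -248.4,   28.4]), [array([-0. ,  0.1]), array([-0. , -0.1])])
barR (array([  45.1, -248.9,   28.3]), [array([ 0. , -0.1]), array([0. , 0.1])])
-240 [array([132.77774819, 259.6074732 ]), array([644.08622872, 253.13198808])]
-243 [array([128.05827269, 265.38520521]), array([648.56913542, 258.82166035])]
-246 [array([123.29685957, 271.2142786 ]), array([653.08897316, 264.55820524])]
-249 [array([118.49294734, 277.09538074]), array([657.6462002 , 270.34220434])]
```

```bash
python3 - <<'E'
from h import *
import cv2
out=[]
for c,ws in (("scene",((186,283),(162,308))),("side",((310,287),(342,312)))):
    a=cv2.imread(f"pics/{c}0.png"); b=vision.camera(c)[:,:,::-1].copy()
    for im,(x,y) in zip((a,b),ws): out.append(cv2.resize(im[y:y+44,x:x+44],None,fx=6.6,fy=6.6,interpolation=cv2.INTER_CUBIC) )
# brighten
g=np.vstack([np.hstack(out[:2]),np.hstack(out[2:])])
g=np.clip((g/255.)**.5*255,0,255).astype(np.uint8)
for y in (-240.7,-243.7,-246.7): print(y,[np.round(proj(c,W([0,y,75])),1) for c in("scene","side")])
print([np.round(proj(c,W([0,-199.7,75])),1) for c in("scene","side")])
cv2.imwrite("pics/cmp.png",g);print(g.shape)
E
```

```text
-240.7 [array([186.1, 332. ]), array([368.7, 330.2])]
-243.7 [array([184.8, 333.6]), array([370. , 331.8])]
-246.7 [array([183.4, 335.2]), array([371.2, 333.4])]
[array([202.9, 311.3]), array([352.6, 309.8])]
(580, 580, 3)
```

View pics/cmp.png

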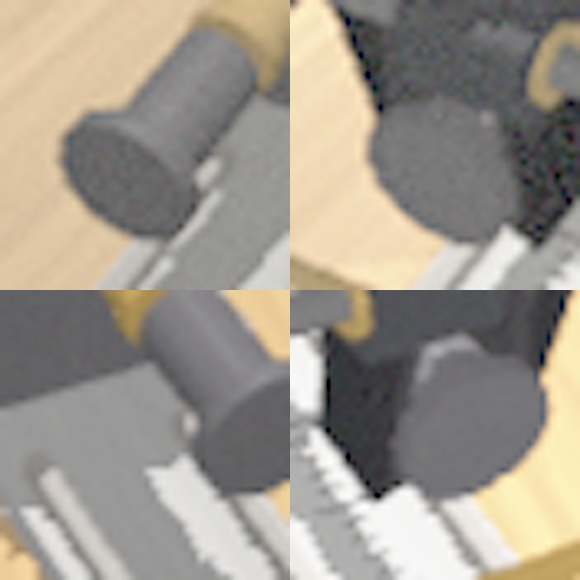

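The home-versus-now comparison puts the draw at about 48 mm (disc outline centre shifted by (-20,+24) px in the scene view). The mark is at about 53 mm, so I pull about 5 mm more.

apply_moves:
  series:
    - {"offset": [0.03,-0.25,0],"rot": [0,0,0]}
    - {"offset": [0.07,-0.55,0],"rot": [0,0,0]}
    - {"offset": [0.07,-0.55,0],"rot": [0,0,0]}
    - {"offset": [0.07,-0.55,0],"rot": [0,0,0]}
    - {"offset": [0.07,-0.55,0],"rot": [0,0,0]}

```text
time: 11.55
position: [0.5922, -0.2125, 0.0784]
tool_rot: [0.661, 0.75, 0.001, -0.003]
ft_force: [-2.2, 9.5, 4.9]
grip_width: 0.0209
grip_force: 50.0
```

```bash
python3 - <<'E'
from h import *
import cv2
o=get_obs();print(o['time'],D.T@(o['position']-O),o['grip_force'],D.T@o['ft_force'])
rows=[]
for c,wh,wn in (("scene",(186,283),(155,308)),("side",(318,287),(335,308))):
    a=cv2.imread(f"pics/{c}0.png"); b=vision.camera(c)[:,:,::-1].copy(); cv2.imwrite(f"pics/{c}_n.png",b)
    for q in ("rod_disc","mark_bar"):
        print(c,q,[(np.round(1000*D.T@(d['centre']-O),1).tolist(),round(d['conf'],2)) for d in nets.spot_point(c,q)][:2])
    f=lambda im,w:cv2.resize(im[w[1]:w[1]+48,w[0]:w[0]+64],None,fx=6,fy=6,interpolation=cv2.INTER_CUBIC)
    rows.append(np.hstack([f(a,wh),f(b,wn)]))
g=np.vstack(rows);g=((g/255.)**.5*255).astype(np.uint8)
cv2.imwrite("pics/cmp2.png",g)
for y in (-199.7,-249.7,-252.7,-255.7): print(y,[np.round(proj(c,W([0,y,75])),1) for c in("scene","side")])
E
```

```text
11.55 [-1.68467953e-04 -2.35379525e-01  7.84246117e-02] 49.957107715308666 [-1.01154273  9.6940364   4.88602354]
scene rod_disc [([2.7, -249.4, 76.7], 0.55)]
scene mark_bar [([0.2, -246.0, 32.8], 0.96)]
side rod_disc [([-1.9, -253.7, 74.2], 0.9), ([138.7, 116.4, 0.0], 0.16)]
side mark_bar [([-2.5, -247.8, 38.0], 0.84)]
-199.7 [array([202.9, 311.3]), array([352.6, 309.8])]
-249.7 [array([182.1, 336.9]), array([372.5, 335. ])]
-252.7 [array([180.8, 338.5]), array([373.8, 336.6])]
-255.7 [array([179.4, 340.2]), array([375. , 338.2])]
```

View pics/cmp2.png

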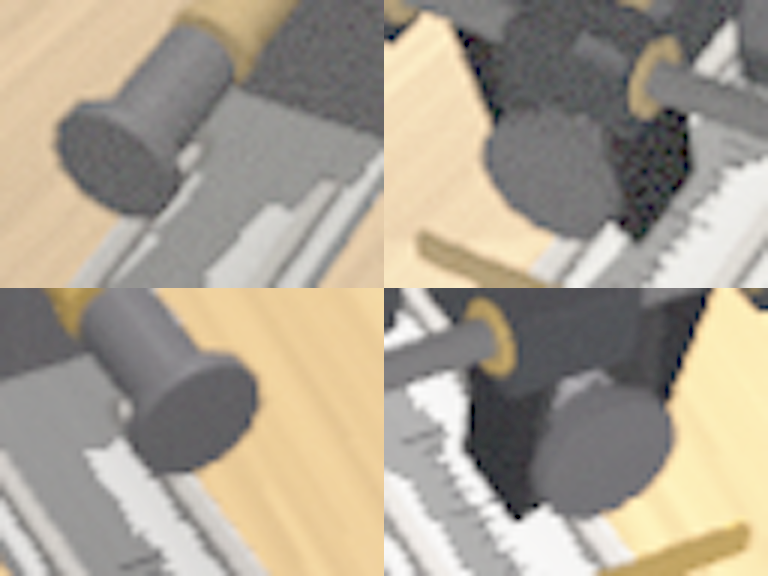

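Both views now put the disc at a draw of about 54 mm, against a mark of 53–54 mm. Next I check that it holds still.

apply_moves:
  series:
    - {"offset": [0,0,0],"rot": [0,0,0]}
    - {"offset": [0,0,0],"rot": [0,0,0]}
    - {"offset": [0,0,0],"rot": [0,0,0]}
    - {"offset": [0,0,0],"rot": [0,0,0]}
    - {"offset": [0,0,0],"rot": [0,0,0]}
    - {"offset": [0,0,0],"rot": [0,0,0]}
    - {"offset": [0,0,0],"rot": [0,0,0]}
    - {"offset": [0,0,0],"rot": [0,0,0]}
    - {"offset": [0,0,0],"rot": [0,0,0]}
    - {"offset": [0,0,0],"rot": [0,0,0]}

```text
time: 12.85
position: [0.5923, -0.2125, 0.0784]
tool_rot: [0.661, 0.75, 0.001, -0.003]
ft_force: [-2.1, 8.9, 4.8]
grip_width: 0.0205
grip_force: 50.0
```

```bash
python3 - <<'E'
from h import *
import cv2
o=get_obs();print(o['time'],D.T@(o['position']-O),o['grip_force'])
for c in("scene","side"):
    a=cv2.imread(f"pics/{c}_n.png");b=vision.camera(c)[:,:,::-1]
    s=np.s_[300:360,150:210] if c=="scene" else np.s_[300:360,335:395]
    print(c,cv2.phaseCorrelate(*[cv2.cvtColor(np.ascontiguousarray(x[s]),cv2.COLOR_BGR2GRAY).astype(float) for x in(a,b)]))
from rig import hand_in
print(hand_in())
E
```

```text
12.85 [-1.26612702e-04 -2.35339161e-01  7.84226904e-02] 49.95721271261573
scene ((0.06880021182943352, -0.061480391470865925), 1.0048089418582808)
side ((-0.003123275903064382, -0.008910649517485325), 1.000564984482954)
the job is handed in; nothing more can be done
None
```

I shut both open caps first (all three look shut from above), then drew the rod to about 54 mm against a mark I measured at 53–54 mm, and handed in at 12.9 s with it gripped at 50 N and still; no verdict came back.

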